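# Turn the light box fully up

### The arm

A 6-joint arm with a two-finger parallel gripper is mounted at the origin on the work surface. World frame = base frame: x ahead of the robot, y to its left, z up, the work surface at z = 0. Lengths are in m, angles in degrees, forces in N, time in s.
With the tool pointing down it reaches from about 0.3 to 0.875 m from the base axis. Payload 4.2 kg.
Tool frame: the origin (TCP) lies on the front face of the gripper's body, between the roots of the fingers; the fingertips stand 73 mm ahead of it and the grasp point (between the pads) lies 54 mm ahead of it; z points along the fingers, y is the line along which they close (so a half turn about z gives the same grasp; the last joint's range is limited). The gripper opens to 85 mm and grips with 20 to 120 N. Pads are 22 mm wide; open, the fingers measure 114 mm over their backs; the gripper's body (76 mm by 85 mm) begins 54 mm behind the grasp point. The pads swing forward as they close: fully open they stand 13 mm farther back than shut.
Start: joints at [-68.927, 18.312, 89.639, -0, 72.044, -1.146], TCP at [0.217, -0.532, 0.304] pointing down, gripper open.
Joint ranges: [-177.97, 177.97], [-48.28, 115.42], [12.27, 149.76], [-77.06, 257.06], [2.81, 150.46], [-146.56, 146.56]. Speed limits (degrees/s): [147.25, 147.25, 180, 180, 180, 180].

### API

Orientations are given as [roll, pitch, yaw] about the fixed x, y, z axes, in that order (R = Rz(yaw) Ry(pitch) Rx(roll)).
In Python, from rig import manip gives the robot as it stands.
- The arm moves only by the shell command python3 steer.py, which reads ROWS from standard input. ROWS is a JSON list of rows, 1 to 12 of them, each an object with the fields tx, ty, tz (the shift in shares of 75 cm (1.0 is 75 cm)), spin (a turn about the tool's z in a scale on which 1.0 is 90 degrees), jaw (the finger opening in m); a field left out counts as zero (the opening has to be given); each row is the pose to reach, as a shift and turn from the pose commanded when the command began, along the tool's axes at that moment; what a row does not reach only later rows make up. A row lasts 1/12 s, in which the tool goes at most 0.0417 m and 7.16 degrees, less where a joint would pass 70% of its speed; a pose out of reach is approached as far as the arm can. The fingers move at their own pace and stop on an object; the grip force is fixed at half the most. Time passes only in rows, so rows that do not move let the fingers close. It prints the time, the measured TCP pose, the force, the opening and the grip force at its end. Shift and turn numbers lie between -1 and 1, and a call with a number outside is refused. Input that does not fit is refused with a message, and nothing moves.
- manip.get_obs(): the state, without advancing time (a new reading comes with each control period).
- manip.read_camera(name): name is "side" or "top" or "wrist"; returns the picture (400x640x3 uint8, red, green, blue); there is no depth.
- manip.get_calibration(name): a dict with "K" (3x3 intrinsics, pixels), "dist" ([k1, k2, p1, p2, k3] as OpenCV has them; the pictures are not rectified), "T" (4x4, takes a point from camera to world coordinates). Camera axes: x right, y down, z forward; pixel columns grow to the right and rows downward; lengths in m; the calibration is good to about 2 mm. A picture is of the moment at which its call begins: read the wrist's pose just before it. get_calibration takes no time and is no camera call; for the wrist camera it gives the pose at the moment of the call.
- manip.sign_off(): hands the job in; it is judged then, once.
The state is a dict: "t": time; "joints": joint angles; "dq": joint speeds; "joint_efforts": joint torques, N m; "tool_pos": TCP position; "ee_rot": TCP orientation; "wrist_force": force on the tool from outside, world axes, zero at the start; "ft_torque": the same for the moment, N m; "grip_width": finger opening in m; "gripper_force": force on a finger pad.
Only numpy, scipy, OpenCV 4.12 (cv2) and the standard library are available. Lean on these libraries where they do the work, as an engineer would, in place of code of your own. Each camera call takes 0.05 s, during which the arm holds its last target. There are 200 camera calls.

### The job

The light box is dimmed and somebody left a slide box lying on its control strip, in the way of the dimmer. Lift the slide box off and set it down gently, lid up, flat on the floor of the steel tray with the other one; then slide the dimmer (the longer of the two slides) all the way to its bright end, where the printed wedge is widest. Leave the other slide and everything else on the light box and in the tray as they are.

Things in the scene. Friction and masses are not known exactly. Their poses are not given: they have to be found in the camera images.
- lightbox: White light box for viewing slides, 300 (x) by 420 (y) by 55 mm high, fixed. Origin: centre of its underside; its operator side is its own -x. An aluminium rim 8 mm wide stands 8 mm above the top all round. The flush opal screen lies behind x = -58 mm; in front of it is the control strip with two slides running along y and, at y = +160 mm, a flat rocker switch (not needed).
- dimmer_grip (a point): Centre of the top of the dimmer's black grip, a block 18 mm (light box x) by 24 mm (y) standing 22 mm above the light box's top, so this point is 77 mm above the bench. In the light box frame: x = -110 mm, y = -35 mm minus the joint value; same axes. The front rim is 23 mm in front of the grip. The printed wedge beside the slot widens towards the bright end.
- dimmer (a joint): Dimmer position, m: 0 = dimmest, 0.12 = fully bright, the end stop. It grows towards the light box's -y (the operator's right). Sliding friction about 2.5 N; it stays where it is left. It starts near the dim end.
- tone_grip (a point): Centre of the top of the smaller slide's grip (12 by 14 mm, 13 mm above the top surface), the colour-tone slide with 40 mm travel, at x = -110 mm, y between +50 and +90 mm in the light box frame. Not to be moved.
- slidebox: The slide box in the way: closed grey plastic box, paper label on its lid, 50 (x) by 88 (y) by 34 mm high, 0.09 to 0.2 kg, loose. Origin: centre of its underside; z up through the lid. It starts on the control strip (top at 55 mm) between the dimmer grip and the right-hand rim, long side roughly along the strip; it can be gripped across its 50 mm width above the rim.
- tray: Shallow open steel tray, 280 (x) by 200 (y) by 26 mm high outside, walls and floor 4 mm thick, on the bench to the left or the right of the light box, fixed. Origin: centre of its underside. The front half (its own -x) is empty.
- slidebox2: A second slide box, the same in size and look as the first, standing in the far half of the tray (around x = +85 mm, y = 0 in the tray frame), long side roughly along the tray's y. Loose; to be left there.
- dish: Closed petri dish, 91 mm across and 16 mm high, lying on the far right part of the opal screen. Origin: centre of its underside. Loose; to be left there.
- loupe: Black stand loupe, 42 mm across and 40 mm high, standing on the left part of the opal screen. Origin: centre of its underside. Loose; to be left there.

How it is judged:
By the outcome, as a careful person would: the job done as asked, in the order asked, and still so for the second after the job is handed in, with the robot touching nothing.
It also fails if it takes over 56 s, if anything falls off the work surface, if the arm or the gripper's body presses on something with over 40 N, if the wrist force passes 120 N, or if a joint passes its speed limit or range.

## Working session

There is one attempt and no reset: what is moved stays moved. The work goes in short steps, Python scripts to look and compute and a shell command to move; the robot and the scene stay as the last step left them, time stands still between calls to the robot, and variables do not carry over. Pictures are saved under pics/ and viewed, at most 10 in all, crops included, and the job is handed in when it is done.

```bash
mkdir -p pics; ls
python3 - <<'E'
from rig import manip
import cv2
for n in ("top","side"):
    im=manip.read_camera(n); cv2.imwrite(f"pics/{n}0.png",im[:,:,::-1])
    c=manip.get_calibration(n); print(n,c["K"],c["dist"],c["T"])
o=manip.get_obs();print(o)
E
```

```text
pics
rig.py
steer.py
top [[466.27524496   0.         321.52764493]
 [  0.         466.27524496 199.4029387 ]
 [  0.           0.           1.        ]] [-0.09446192  0.          0.          0.          0.        ] [[ 0.00959531 -0.99012534  0.13985614  0.46314368]
 [-0.99989339 -0.00796094  0.01224081  0.00348232]
 [-0.01100655 -0.13995869 -0.99009617  1.23734346]
 [ 0.          0.          0.          1.        ]]
side [[413.24370466   0.         318.59214118]
 [  0.         413.24370466 198.05067265]
 [  0.           0.           1.        ]] [-0.01213822  0.          0.          0.          0.        ] [[-0.76240322 -0.44188069  0.47273966  0.18078877]
 [-0.64697162  0.53518868 -0.54313976  0.48958282]
 [-0.01300194 -0.71994064 -0.69391384  0.73282299]
 [ 0.          0.          0.          1.        ]]
{'t': 0.1, 'joints': array([-6.89260293e+01,  1.83476904e+01,  8.97000596e+01,  2.21413055e-03,
        7.20439299e+01, -1.14594778e+00]), 'dq': array([-0.0134919 , -0.03789479, -0.08095575, -0.08598502,  0.08684177,
       -0.11117449]), 'joint_efforts': array([-2.91484721e-04, -4.16409409e+01, -2.34704518e+01, -2.00211986e-05,
        4.88292309e-03,  3.16767732e-07]), 'tool_pos': array([ 0.21733947, -0.53200366,  0.30316477]), 'ee_rot': array([-1.79908381e+02, -3.93829661e-03,  2.22192310e+01]), 'wrist_force': array([-0.08043099, -0.04073495, -1.55078148]), 'ft_torque': array([-0.00241827,  0.02666895, -0.01074204]), 'gripper_force': 0.0, 'grip_width': 0.08550354701826629}
```

View pics/top0.png

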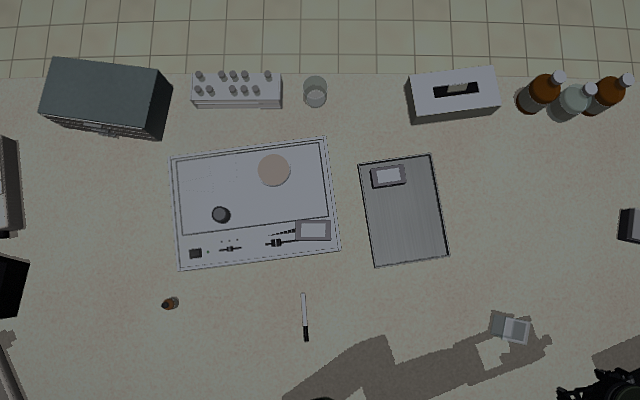

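View pics/side0.png

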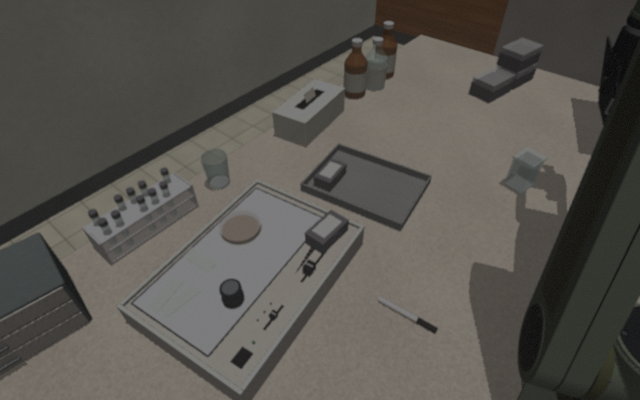

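The top view shows the light box at (172-340, 137-270), the slide box on the strip at (313,230), the dimmer grip at (275,242), and the tray at (358-449, 154-268) with the second box at (388,176). The side view shows slide box 1's label at (327,230), the grip at (309,267), and the tray at (302-430, 146-225). Next I'll segment the labels, grip and tray for ray casting.

```bash
cat > h.py <<'E'
from rig import manip
import cv2, numpy as np
def ray(c,uv):
    p=cv2.undistortPoints(np.array([[uv]],float),c["K"],np.array(c["dist"]))[0,0]
    T=np.array(c["T"]); d=T[:3,:3]@[p[0],p[1],1]; return T[:3,3],d/np.linalg.norm(d)
def onz(c,uv,z):
    o,d=ray(c,uv); return o+d*(z-o[2])/d[2]
def tri(c1,u1,c2,u2):
    A=np.zeros((3,3));b=np.zeros(3);R=[ray(c1,u1),ray(c2,u2)]
    for o,d in R:
        M=np.eye(3)-np.outer(d,d);A+=M;b+=M@o
    x=np.linalg.solve(A,b); return x,[np.linalg.norm((np.eye(3)-np.outer(d,d))@(x-o)) for o,d in R]
E
python3 - <<'E'
from h import *
t=cv2.imread("pics/top0.png");s=cv2.imread("pics/side0.png")
def blobs(im,roi,f,amin):
    x0,y0,x1,y1=roi; g=im[y0:y1,x0:x1].astype(int); m=f(g).astype(np.uint8)
    n,l,st,ce=cv2.connectedComponentsWithStats(m)
    for i in range(1,n):
        if st[i,4]>=amin:
            r=cv2.minAreaRect(np.argwhere(l==i)[:,::-1].astype(np.float32)); print(st[i],ce[i]+[x0,y0],np.round(r[1],1),round(r[2],1))
for nm,im,r in (("top",t,(225,205,345,255)),("side",s,(280,200,365,285))):
    print(nm,"gray profile"); g=cv2.cvtColor(im,6)
    print("dark");blobs(im,r,lambda g:g.max(2)<40,8)
print(cv2.cvtColor(t,6)[230,285:345]);print(cv2.cvtColor(t,6)[205:260,313])
a=cv2.resize(t[145:275,255:455],None,fx=4,fy=4,interpolation=2);cv2.imwrite("pics/tc.png",cv2.convertScaleAbs(a,alpha=1.5))
a=cv2.resize(s[140:290,270:440],None,fx=4,fy=4,interpolation=2);cv2.imwrite("pics/sc.png",cv2.convertScaleAbs(a,alpha=1.7))
E
```

```text
top gray profile
dark
[ 0  3  5 15 48] [226.83333333 215.33333333] [14.  4.] 90.0
[67 23  4  4 10] [293.2 229.8] [3. 3.] 0.0
[41 34  9  7 28] [271.85714286 242.46428571] [6. 8.] 90.0
[51 34 34  7 60] [286.55       241.21666667] [33.  6.] -0.0
[92 35 13  1 13] [323. 240.] [12.  0.] 180.0
[ 5 42  8  4 14] [232.64285714 248.21428571] [7. 3.] -0.0
side gray profile
dark
[24 61 11 14 76] [308.51315789 268.88157895] [ 8.6 12.9] 39.8
[137 138 114  15   8  10  87  23  20  16  59  95  88  87  86  80 136 132
 131 131 130 131 131 131 130 130 131 131 130 131 131 130 131 131 131 130
 131 131 132 136  85  88  90  89  88  80 137 132 132 138  49 136 132 133
 126 130 130 126 126 129]
[131 130 130 130 131 130 131 130 131 131 132 133  79  35 144  71  85  85
 115 135 132 130 130 129 130 130 130 130 130 131 132 132  83  91  85  44
 142 132 130 130 130 130 130 131 130 131 129 134 126  38 136 128 127 128
 128]
```

View pics/tc.png

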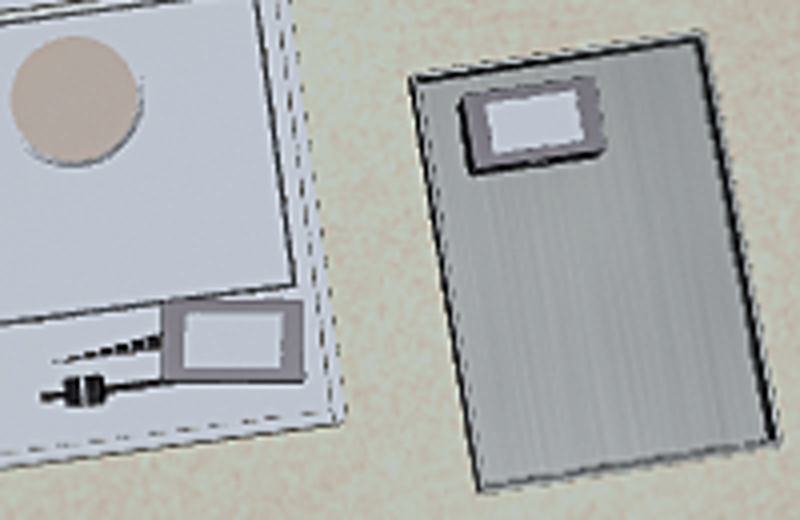

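View pics/sc.png

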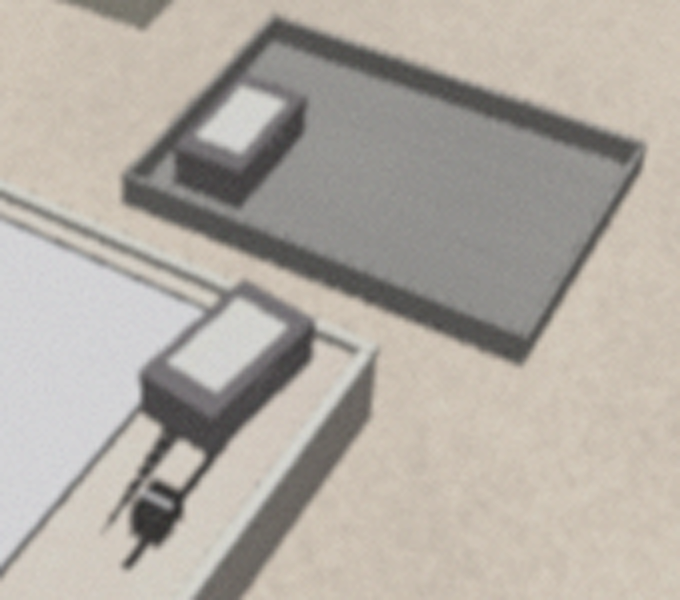

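The crops (4x) show:
- **Top crop:** slide box lid corners near (163,300), (303,298), (304,381), (163,381); grip at (86,390); tray rim corners (410,75), (705,32), (778,443), (480,492).
- **Side crop:** lid corners (143,378), (243,284), (314,322), (207,415); grip top about (157,492); tray corners (125,180), (275,18), (643,147), (523,350).

Run:
```python
from h import *
ct,cs=manip.get_calibration("top"),manip.get_calibration("side")
T=lambda u:(255+(u[0]-1.5)/4,145+(u[1]-1.5)/4); S=lambda u:(270+(u[0]-1.5)/4,140+(u[1]-1.5)/4)
def lab(im,roi,th):
    x0,y0,x1,y1=roi; im=cv2.cvtColor(im,6)[y0:y1,x0:x1]; m=(cv2.resize(im,None,fx=4,fy=4,interpolation=2)>th).astype(np.uint8)
    n,l,st,ce=cv2.connectedComponentsWithStats(m)
    i=l[m.shape[0]//2,m.shape[1]//2]; r=cv2.minAreaRect(np.argwhere(l==i)[:,::-1].astype(np.float32))
    print("label",st[i],r); b=cv2.boxPoints(r)
    return (ce[i]-1.5)/4+[x0,y0],(b-1.5)/4+[x0,y0]
t=cv2.imread("pics/top0.png");s=cv2.imread("pics/side0.png")
a,ab=lab(t,(298,218,330,241),108); b,bb=lab(s,(308,207,348,243),95)
a2,ab2=lab(t,(373,165,405,187),108); b2,bb2=lab(s,(317,158,347,182),95)
print("label1",tri(ct,a,cs,b)); print("label2",tri(ct,a2,cs,b2))
for q in ab: print("labcorner",onz(ct,q,.089))
P=lambda n,l,m:[print(n,*[np.round(v,4) for v in tri(ct,T(p),cs,S(q))]) for p,q in zip(l,m)]
P("lid",[(163,300),(303,298),(304,381),(163,381)],[(143,378),(243,284),(314,322),(207,415)])
P("tray",[(410,75),(705,32),(778,443),(480,492)],[(125,180),(275,18),(643,147),(523,350)])
P("grip",[(86,390)],[(157,492)])
P("lbcorner",[(343,422)],[(376,350)])
```

```text
label [  12   20   99   56 5306] ((61.0, 47.5), (55.0, 98.0), 90.0)
label [  17   30  117   94 5594] ((75.27798461914062, 75.82661437988281), (58.89853286743164, 111.15760040283203), 46.7357063293457)
label [  13   10   99   64 4550] ((62.1796989440918, 41.69804382324219), (51.869712829589844, 93.2072525024414), 81.46923065185547)
label [  10   14   86   67 3184] ((52.703369140625, 47.146331787109375), (46.84634780883789, 82.84678649902344), 42.58049392700195)
label1 (array([0.55077903, 0.03925675, 0.09038091]), [np.float64(0.0011813609514565915), np.float64(0.0011813609514566953)])
label2 (array([ 0.69927628, -0.15456666,  0.03928989]), [np.float64(0.0013326906397506807), np.float64(0.0013326906397506367)])
labcorner [0.56695723 0.06880259 0.089     ]
labcorner [0.56748847 0.00823635 0.089     ]
labcorner [0.53353128 0.00794397 0.089     ]
labcorner [0.53297619 0.06828161 0.089     ]
lid [0.5744 0.082  0.0843] [0.0005 0.0005]
lid [ 0.577  -0.0046  0.084 ] [0.0002 0.0002]
lid [ 0.5266 -0.0047  0.0876] [0.0017 0.0017]
lid [0.5263 0.0825 0.0913] [0.0027 0.0027]
tray [ 0.7323 -0.0754  0.0222] [0.0002 0.0002]
tray [ 0.7645 -0.2729  0.0222] [0.0009 0.0009]
tray [ 0.4914 -0.3143  0.023 ] [0.0011 0.0011]
tray [ 0.4591 -0.1205  0.0142] [0.0014 0.0014]
grip [0.5198 0.1301 0.0821] [0.0015 0.0015]
lbcorner [ 0.5023 -0.0298  0.0612] [0.0015 0.0015]
```

Checks: the lid comes out at 84-91 mm (expected 89), the lid size at 87x50, label 2 at 39 mm (expected 38), and the tray at 200x277 with its rim at 22 mm and yaw about 9.3°. These all agree with the sizes given. Next I'll work out the hover over the slide box.

```bash
cat >> h.py <<'E'
from scipy.spatial.transform import Rotation as Ro
def delta(p,yaw):
    o=manip.get_obs(); R=Ro.from_euler("xyz",o["ee_rot"],degrees=True).as_matrix()
    d=R.T@(np.array(p)-o["tool_pos"]); dy=(yaw-o["ee_rot"][2]+180)%360-180
    print("t",o["t"],"pose",np.round(o["tool_pos"],4),np.round(o["ee_rot"],2),"delta",np.round(d,4),"turn",round(-dy,2)); return d
E
python3 - <<'E'
from h import *
delta([.551,.039,.30],90)
E
```

```text
t 0.1 pose [ 0.2173 -0.532   0.3032] [-179.91   -0.     22.22] delta [ 0.5248 -0.4024  0.0038] turn -67.78
```

The rows are not in the units I measure in: shifts go in shares of 75 cm and turns go in shares of 90 degrees. I convert before sending: 0.525 m is 0.7, -0.402 m is -0.536, -67.8 degrees is -0.7533.

```bash
echo '[{"tx": 0.7,"ty": -0.536,"tz": 0.004,"spin": -0.7533,"jaw": 0.085},{"tx": 0.7,"ty": -0.536,"tz": 0.004,"spin": -0.7533,"jaw": 0.085},{"tx": 0.7,"ty": -0.536,"tz": 0.004,"spin": -0.7533,"jaw": 0.085},{"tx": 0.7,"ty": -0.536,"tz": 0.004,"spin": -0.7533,"jaw": 0.085},{"tx": 0.7,"ty": -0.536,"tz": 0.004,"spin": -0.7533,"jaw": 0.085},{"tx": 0.7,"ty": -0.536,"tz": 0.004,"spin": -0.7533,"jaw": 0.085},{"tx": 0.7,"ty": -0.536,"tz": 0.004,"spin": -0.7533,"jaw": 0.085},{"tx": 0.7,"ty": -0.536,"tz": 0.004,"spin": -0.7533,"jaw": 0.085},{"tx": 0.7,"ty": -0.536,"tz": 0.004,"spin": -0.7533,"jaw": 0.085},{"tx": 0.7,"ty": -0.536,"tz": 0.004,"spin": -0.7533,"jaw": 0.085},{"tx": 0.7,"ty": -0.536,"tz": 0.004,"spin": -0.7533,"jaw": 0.085},{"tx": 0.7,"ty": -0.536,"tz": 0.004,"spin": -0.7533,"jaw": 0.085}]' | python3 steer.py
python3 - <<'E'
from h import *
delta([.551,.039,.30],90)
E
```

```text
t: 1.1
tool_pos: [0.4704, -0.0987, 0.3015]
ee_rot: [-180.0, 0.0, 90.0]
wrist_force: [1.0, -0.7, 0.6]
grip_width: 0.0849
gripper_force: 0.0
t 1.1 pose [ 0.4704 -0.0987  0.3015] [-1.7998e+02  1.0000e-02  9.0040e+01] delta [0.1377 0.0807 0.0014] turn 0.04
```

In the tool's units: 0.138 m is 0.184, 0.081 m is 0.108.

```bash
echo '[{"tx": 0.184,"ty": 0.108,"jaw": 0.066},{"tx": 0.184,"ty": 0.108,"jaw": 0.066},{"tx": 0.184,"ty": 0.108,"jaw": 0.066},{"tx": 0.184,"ty": 0.108,"jaw": 0.066},{"tx": 0.184,"ty": 0.108,"jaw": 0.066},{"tx": 0.184,"ty": 0.108,"jaw": 0.066}]' | python3 steer.py
python3 - <<'E'
from h import *
c=manip.get_calibration("wrist"); im=manip.read_camera("wrist"); cv2.imwrite("pics/w1.png",im[:,:,::-1])
print(np.round(c["T"],3).tolist(),c["K"][0,0],c["dist"]); np.savez("w1",**{k:np.array(c[k]) for k in("K","dist","T")})
E
```

```text
t: 1.6
tool_pos: [0.5513, 0.0387, 0.3008]
ee_rot: [-179.9, 0.0, 90.2]
wrist_force: [-0.3, -0.4, -1.0]
grip_width: 0.0664
gripper_force: 0.0
[[1.0, 0.004, -0.0, 0.55], [0.004, -0.96, -0.279, 0.109], [-0.002, 0.279, -0.96, 0.371], [0.0, 0.0, 0.0, 1.0]] 320.46882780715254 [0.01581574 0.         0.         0.         0.        ]
```

View pics/w1.png

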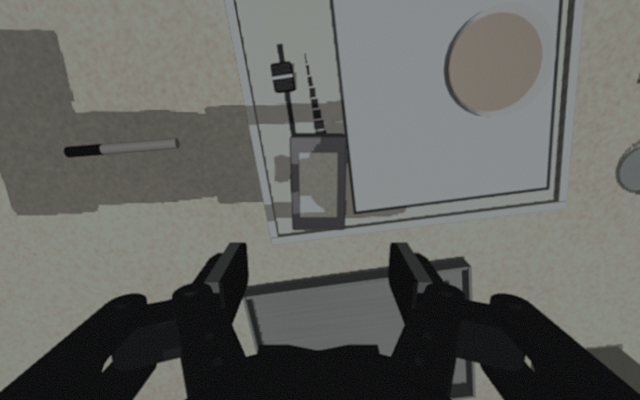

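The wrist view shows the lid corners at about (291,137), (346,134), (346,229), (293,229), the grip at (283,76), the front rim's outer edge from (230,0) to (274,240), the right rim from (274,240) to (565,205), and the wedge widening towards the slide box.

Run:
```python
from h import *
c=dict(np.load("w1.npz")); ct=manip.get_calibration("top")
L=np.array([onz(c,p,.089) for p in[(291,137),(346,134),(346,229),(293,229)]]); print(L.round(4),L.mean(0).round(4))
print("grip",onz(c,(283,76),.077), [onz(c,p,.077).round(4) for p in[(272,65),(292,64),(294,88),(274,92)]])
r=[onz(c,p,.063) for p in[(230,0),(274,240),(565,205)]]; print("rim",np.round(r,4))
f=r[0]-r[1]; print("lb yaw front",np.degrees(np.arctan2(-f[0],f[1]))); f=r[2]-r[1]; print("side",np.degrees(np.arctan2(f[1],f[0])))
# two view heights: lid corners in top image vs wrist
T=lambda u:(255+(u[0]-1.5)/4,145+(u[1]-1.5)/4)
W=[(291,137),(346,134),(346,229),(293,229)];P=[(163,300),(303+0,298),(304,376),(163,376)]
for w,p in zip(W,[P[0+0],P[0],P[1],P[2]]): pass
for w,p in zip(W,[(163,376),(163,300),(302,298),(303,376)]): print(tri(c,w,ct,T(p)))
print("grip",tri(c,(283,76),ct,T((85,388))))
im=cv2.imread("pics/w1.png");cv2.imwrite("pics/w1c.png",cv2.resize(cv2.convertScaleAbs(im[30:250,220:370],alpha=1.7),None,fx=2.7,fy=2.7))
```

```text
[[ 0.5264  0.0806  0.089 ]
 [ 0.5741  0.0834  0.089 ]
 [ 0.5767 -0.0051  0.089 ]
 [ 0.5266 -0.0053  0.089 ]] [0.5509 0.0384 0.089 ]
grip [0.51951927 0.13113597 0.077     ] [array([0.5104, 0.1399, 0.077 ]), array([0.5274, 0.1407, 0.077 ]), array([0.5288, 0.1214, 0.077 ]), array([0.5113, 0.118 , 0.077 ])]
rim [[ 0.4749  0.1919  0.063 ]
 [ 0.5044 -0.0283  0.063 ]
 [ 0.7968  0.0115  0.063 ]]
lb yaw front 7.623474843663938
side 7.747082435534488
(array([0.5269098 , 0.08094514, 0.09359323]), [np.float64(0.0001888098106644175), np.float64(0.00018880981066431745)])
(array([0.575015  , 0.08254123, 0.08009326]), [np.float64(0.00013489975647751578), np.float64(0.0001348997564777764)])
(array([ 0.57622775, -0.00403779,  0.09150143]), [np.float64(0.00019741805789652537), np.float64(0.00019741805789656925)])
(array([ 0.52738012, -0.00478248,  0.09086599]), [np.float64(0.0006611077982357216), np.float64(0.000661107798235768)])
grip (array([0.51983399, 0.13058435, 0.07911202]), [np.float64(0.0004045878003445017), np.float64(0.00040458780034444575)])
```

In the tool's units: 0.162 m is 0.216, 0.145 m is 0.1933, -0.5 degrees is -0.0056.

```bash
echo '[{"tz": 0.0533,"spin": -0.0056,"jaw": 0.066},{"tz": 0.1067,"spin": -0.0056,"jaw": 0.066},{"tz": 0.16,"spin": -0.0056,"jaw": 0.066},{"tz": 0.1933,"spin": -0.0056,"jaw": 0.066},{"tz": 0.2093,"spin": -0.0056,"jaw": 0.066},{"tz": 0.216,"spin": -0.0056,"jaw": 0.066},{"tz": 0.216,"spin": -0.0056,"jaw": 0.066},{"tz": 0.216,"spin": -0.0056,"jaw": 0.04},{"tz": 0.216,"spin": -0.0056,"jaw": 0.04},{"tz": 0.216,"spin": -0.0056,"jaw": 0.04},{"tz": 0.216,"spin": -0.0056,"jaw": 0.04},{"tz": 0.216,"spin": -0.0056,"jaw": 0.04}]' | python3 steer.py
```

```text
t: 2.65
tool_pos: [0.5518, 0.037, 0.1413]
ee_rot: [179.8, 0.0, 90.5]
wrist_force: [-0.9, -1.4, 6.7]
grip_width: 0.0484
gripper_force: 65.1
```

In the tool's units: -0.1 m is -0.1333, -0.08 m is -0.1067.

```bash
echo '[{"tz": -0.0133,"jaw": 0.04},{"tz": -0.0333,"jaw": 0.04},{"tz": -0.0667,"jaw": 0.04},{"tz": -0.1067,"jaw": 0.04},{"tz": -0.1333,"jaw": 0.04},{"tz": -0.1333,"jaw": 0.04}]' | python3 steer.py
python3 - <<'E'
from h import *
im=manip.read_camera("side"); cv2.imwrite("pics/s2.png",cv2.convertScaleAbs(im[120:320,200:460,::-1],alpha=1.6))
delta([.5476,-.2063,.240],99.3); print(manip.get_obs()["grip_width"])
E
```

```text
t: 3.15
tool_pos: [0.5529, 0.0375, 0.2447]
ee_rot: [179.5, -0.0, 90.5]
wrist_force: [0.6, -0.1, -1.8]
grip_width: 0.0486
gripper_force: 64.3
t 3.2 pose [0.5518 0.0374 0.2421] [ 1.797e+02 -2.000e-02  9.053e+01] delta [-0.2437 -0.0064  0.002 ] turn -8.77
0.04851130376280044
```

View pics/s2.png

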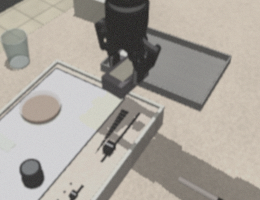

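The slide box is held level in the gripper at about (125,72), and the dimmer at (108,148) is untouched. Moving to the tray.

In the tool's units: -0.244 m is -0.3253, -0.235 m is -0.3133, -8.8 degrees is -0.0978.

```bash
echo '[{"tx": -0.02,"spin": -0.0111,"jaw": 0.04},{"tx": -0.06,"ty": -0.0013,"spin": -0.0333,"jaw": 0.04},{"tx": -0.1067,"ty": -0.0027,"spin": -0.0556,"jaw": 0.04},{"tx": -0.1533,"ty": -0.004,"spin": -0.0778,"jaw": 0.04},{"tx": -0.2,"ty": -0.0053,"spin": -0.0978,"jaw": 0.04},{"tx": -0.2467,"ty": -0.0067,"spin": -0.0978,"jaw": 0.04},{"tx": -0.2867,"ty": -0.008,"spin": -0.0978,"jaw": 0.04},{"tx": -0.3133,"ty": -0.008,"spin": -0.0978,"jaw": 0.04},{"tx": -0.3253,"ty": -0.008,"spin": -0.0978,"jaw": 0.04},{"tx": -0.3253,"ty": -0.008,"spin": -0.0978,"jaw": 0.04},{"tx": -0.3253,"ty": -0.008,"spin": -0.0978,"jaw": 0.04}]' | python3 steer.py
python3 - <<'E'
from h import *
delta([.5476,-.2063,.0945],99.3)
im=manip.read_camera("top"); cv2.imwrite("pics/t2.png",cv2.resize(cv2.convertScaleAbs(im[130:300,240:470,::-1],alpha=1.6),None,fx=3,fy=3))
E
```

```text
t: 4.12
tool_pos: [0.5467, -0.2061, 0.2385]
ee_rot: [-179.9, -0.1, 99.3]
wrist_force: [-0.4, -1.1, -1.7]
grip_width: 0.0491
gripper_force: 64.2
t 4.1167 pose [ 0.5467 -0.2061  0.2385] [-1.7989e+02 -1.2000e-01  9.9280e+01] delta [-0.0007  0.0012  0.144 ] turn -0.02
```

View pics/t2.png

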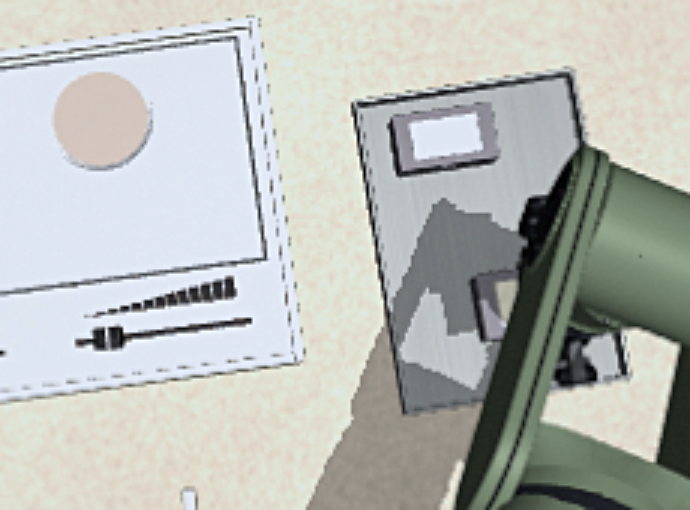

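The box (left end about (490,305)) is above the empty front half of the tray and clear of box 2. Descending.

In the tool's units: 0.141 m is 0.188, 0.14 m is 0.1867.

```bash
echo '[{"tz": 0.02,"jaw": 0.04},{"tz": 0.06,"jaw": 0.04},{"tz": 0.1067,"jaw": 0.04},{"tz": 0.1467,"jaw": 0.04},{"tz": 0.1707,"jaw": 0.04},{"tz": 0.1813,"jaw": 0.04},{"tz": 0.1853,"jaw": 0.04},{"tz": 0.1867,"jaw": 0.04},{"tz": 0.188,"jaw": 0.04},{"tz": 0.188,"jaw": 0.04}]' | python3 steer.py; echo '[{"tz": 0.0013,"jaw": 0.04},{"tz": 0.0027,"jaw": 0.04},{"tz": 0.004,"jaw": 0.04},{"tz": 0.004,"jaw": 0.04}]' | python3 steer.py
```

```text
t: 5.0
tool_pos: [0.548, -0.2068, 0.1]
ee_rot: [179.9, 0.1, 99.3]
wrist_force: [0.7, -0.7, -1.4]
grip_width: 0.0485
gripper_force: 64.1
t: 5.33
tool_pos: [0.5471, -0.2069, 0.0957]
ee_rot: [180.0, 0.0, 99.3]
wrist_force: [-0.1, 0.1, -2.4]
grip_width: 0.049
gripper_force: 64.1
```

In the tool's units: 0.003 m is 0.004, 0.002 m is 0.0027.

```bash
echo '[{"tz": 0.0013,"jaw": 0.04},{"tz": 0.0027,"jaw": 0.04},{"tz": 0.004,"jaw": 0.04},{"tz": 0.004,"jaw": 0.04}]' | python3 steer.py; echo '[{"tz": 0.0007,"jaw": 0.04},{"tz": 0.0013,"jaw": 0.04},{"tz": 0.0013,"jaw": 0.04}]' | python3 steer.py;echo '[{"tz": 0.0007,"jaw": 0.04},{"tz": 0.0013,"jaw": 0.04},{"tz": 0.0013,"jaw": 0.04}]' | python3 steer.py
```

```text
t: 5.67
tool_pos: [0.547, -0.2068, 0.0923]
ee_rot: [-180.0, -0.0, 99.3]
wrist_force: [0.1, -0.4, -2.2]
grip_width: 0.0488
gripper_force: 64.1
t: 5.92
tool_pos: [0.5471, -0.2068, 0.0915]
ee_rot: [-180.0, -0.0, 99.3]
wrist_force: [-0.8, -0.4, -2.6]
grip_width: 0.0488
gripper_force: 64.1
t: 6.17
tool_pos: [0.5471, -0.2068, 0.0905]
ee_rot: [-180.0, -0.0, 99.3]
wrist_force: [0.0, 0.2, -1.1]
grip_width: 0.0487
gripper_force: 64.1
```

In the tool's units: 0.001 m is 0.0013, 0.0005 m is 0.0007.

```bash
for i in 1 2; do :; done; echo '[{"tz": 0.0007,"jaw": 0.04},{"tz": 0.0013,"jaw": 0.04},{"tz": 0.0013,"jaw": 0.04}]' | python3 steer.py | grep -E 'pos|wrist';echo '[{"tz": 0.0007,"jaw": 0.04},{"tz": 0.0013,"jaw": 0.04},{"tz": 0.0013,"jaw": 0.04}]' | python3 steer.py| grep -E 'pos|wrist'
```

```text
tool_pos: [0.5472, -0.2068, 0.0903]
wrist_force: [-2.2, 1.0, 4.0]
tool_pos: [0.5472, -0.2068, 0.0903]
wrist_force: [-4.2, 1.4, 10.7]
```

Contact at 0.0903, as predicted. Relieving slightly, releasing and lifting.

In the tool's units: -0.15 m is -0.2, -0.13 m is -0.1733.

```bash
echo '[{"tz": -0.0013,"jaw": 0.04},{"tz": -0.0013,"jaw": 0.052},{"tz": -0.0013,"jaw": 0.066},{"tz": -0.0013,"jaw": 0.066},{"tz": -0.0013,"jaw": 0.066},{"tz": -0.0267,"jaw": 0.066},{"tz": -0.08,"jaw": 0.066},{"tz": -0.1333,"jaw": 0.066},{"tz": -0.1733,"jaw": 0.066},{"tz": -0.2,"jaw": 0.066},{"tz": -0.2,"jaw": 0.066}]' | python3 steer.py
python3 - <<'E'
from h import *
print(manip.get_obs()["grip_width"])
c=manip.get_calibration("wrist"); im=manip.read_camera("wrist"); np.savez("w3",**{k:np.array(c[k]) for k in("K","dist","T")})
cv2.imwrite("pics/w3.png",cv2.convertScaleAbs(im[:,:,::-1],alpha=1.5))
# dimmer grip side approach: lb yaw 7.7, grip centre (.5197,.1308)
delta([.5197,.1308,.24],97.7); delta([.5197,.1308,.24],7.7)
E
```

```text
t: 7.58
tool_pos: [0.5492, -0.2076, 0.2439]
ee_rot: [179.5, 0.3, 99.3]
wrist_force: [1.0, -0.3, 0.8]
grip_width: 0.0659
gripper_force: 0.0
0.06585101729373671
t 7.6333 pose [ 0.5481 -0.2072  0.2411] [1.7973e+02 1.7000e-01 9.9320e+01] delta [3.381e-01 2.670e-02 2.000e-04] turn 1.62
t 7.6333 pose [ 0.5481 -0.2072  0.2411] [1.7973e+02 1.7000e-01 9.9320e+01] delta [3.381e-01 2.670e-02 2.000e-04] turn 91.62
```

View pics/w3.png

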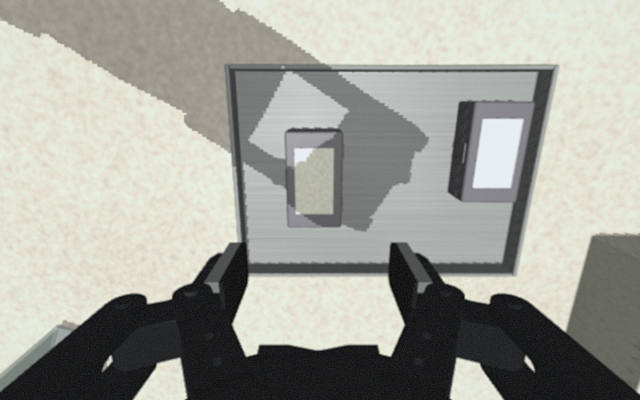

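Box 1 lies lid up and flat in the front half of the tray, lid at (287-343, 130-227). Box 2 hasn't moved. For the dimmer, I'll push it with closed fingers from its dim side, along the light box's -y (yaw 7.7°).

```bash
python3 - <<'E'
from h import *
delta([.5149,.1665,.24],97.7)
c=dict(np.load("w3.npz")); L=np.array([onz(c,p,.038) for p in[(287,130),(343,130),(341,227),(289,227)]]); print(L.round(4),L.mean(0).round(4))
E
echo '[{"tx": 0.5067,"ty": 0.0347,"spin": 0.0178,"jaw": 0},{"tx": 0.5067,"ty": 0.0347,"spin": 0.0178,"jaw": 0},{"tx": 0.5067,"ty": 0.0347,"spin": 0.0178,"jaw": 0},{"tx": 0.5067,"ty": 0.0347,"spin": 0.0178,"jaw": 0},{"tx": 0.5067,"ty": 0.0347,"spin": 0.0178,"jaw": 0},{"tx": 0.5067,"ty": 0.0347,"spin": 0.0178,"jaw": 0},{"tx": 0.5067,"ty": 0.0347,"spin": 0.0178,"jaw": 0},{"tx": 0.5067,"ty": 0.0347,"spin": 0.0178,"jaw": 0},{"tx": 0.5067,"ty": 0.0347,"spin": 0.0178,"jaw": 0},{"tx": 0.5067,"ty": 0.0347,"spin": 0.0178,"jaw": 0},{"tx": 0.5067,"ty": 0.0347,"spin": 0.0178,"jaw": 0}]' | python3 steer.py
python3 - <<'E'
from h import *
delta([.5149,.1665,.134],97.7)
E
```

```text
t 7.6333 pose [ 0.5481 -0.2072  0.2411] [1.7973e+02 1.7000e-01 9.9320e+01] delta [3.741e-01 2.770e-02 1.000e-04] turn 1.62
[[ 0.5165 -0.1648  0.038 ]
 [ 0.5632 -0.1571  0.038 ]
 [ 0.5777 -0.2441  0.038 ]
 [ 0.5303 -0.2517  0.038 ]] [ 0.5469 -0.2044  0.038 ]
t: 8.55
tool_pos: [0.5103, 0.1745, 0.2368]
ee_rot: [-179.8, 0.0, 98.0]
wrist_force: [-0.7, -0.4, 0.4]
grip_width: -0.0
gripper_force: 0.0
t 8.55 pose [0.5103 0.1745 0.2368] [-1.7982e+02  3.0000e-02  9.7980e+01] delta [-0.0085  0.0038  0.1028] turn 0.28
```

In the tool's units: 0.102 m is 0.136, 0.1 m is 0.1333.

```bash
echo '[{"ty": 0.004,"tz": 0.04,"jaw": 0},{"ty": 0.004,"tz": 0.0867,"jaw": 0},{"ty": 0.004,"tz": 0.12,"jaw": 0},{"ty": 0.004,"tz": 0.1333,"jaw": 0},{"ty": 0.004,"tz": 0.136,"jaw": 0},{"ty": 0.004,"tz": 0.136,"jaw": 0}]' | python3 steer.py
python3 - <<'E'
from h import *
im=manip.read_camera("wrist"); cv2.imwrite("pics/w4.png",cv2.convertScaleAbs(im[:,:,::-1],alpha=1.5))
delta([.5332-.134*.023,.0311+.991*.023,.134],97.7)
E
```

```text
t: 9.05
tool_pos: [0.5145, 0.1717, 0.1363]
ee_rot: [-179.9, 0.0, 97.6]
wrist_force: [-0.4, -0.8, -0.1]
grip_width: 0.0004
gripper_force: 0.0
t 9.1 pose [0.5151 0.1721 0.1373] [179.93   0.    97.66] delta [-0.1192 -0.0009  0.0033] turn -0.04
```

View pics/w4.png

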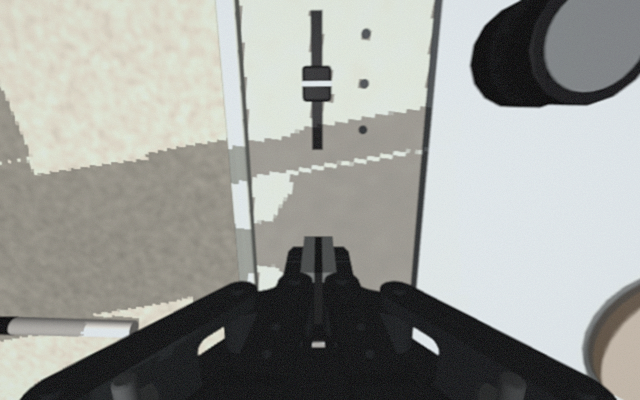

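The closed fingers (317,240) are in line with the slot axis. The tone slide (317,84) is ahead and clear. Pushing towards -y.

```bash
echo '[{"tx": -0.0133,"tz": 0.0027,"jaw": 0},{"tx": -0.0267,"tz": 0.0027,"jaw": 0},{"tx": -0.04,"tz": 0.0027,"jaw": 0},{"tx": -0.0533,"tz": 0.0027,"jaw": 0},{"tx": -0.0667,"tz": 0.0027,"jaw": 0},{"tx": -0.08,"tz": 0.0027,"jaw": 0},{"tx": -0.0933,"tz": 0.0027,"jaw": 0},{"tx": -0.1067,"ty": -0.0013,"tz": 0.0027,"jaw": 0},{"tx": -0.12,"ty": -0.0013,"tz": 0.0027,"jaw": 0},{"tx": -0.1333,"ty": -0.0013,"tz": 0.0027,"jaw": 0},{"tx": -0.144,"ty": -0.0013,"tz": 0.0027,"jaw": 0},{"tx": -0.1493,"ty": -0.0013,"tz": 0.0027,"jaw": 0}]' | python3 steer.py; echo '[{"tx": -0.0013,"jaw": 0},{"tx": -0.0027,"jaw": 0},{"tx": -0.004,"jaw": 0},{"tx": -0.004,"jaw": 0}]' | python3 steer.py
python3 - <<'E'
from h import *
delta([.5332-.134*.023,.0311+.991*.023,.134],97.7)
E
```

```text
t: 10.1
tool_pos: [0.5284, 0.0604, 0.1345]
ee_rot: [-180.0, 0.0, 97.7]
wrist_force: [1.9, 2.7, 1.0]
grip_width: -0.0001
gripper_force: 1.4
t: 10.43
tool_pos: [0.5284, 0.0587, 0.1344]
ee_rot: [-180.0, 0.0, 97.8]
wrist_force: [0.2, 1.3, 0.1]
grip_width: -0.0002
gripper_force: 0.6
t 10.4333 pose [0.5284 0.0587 0.1344] [-1.7995e+02  2.0000e-02  9.7750e+01] delta [-0.005   0.001   0.0004] turn 0.05
```

In the tool's units: -0.003 m is -0.004, -0.002 m is -0.0027.

```bash
echo '[{"tx": -0.0013,"jaw": 0},{"tx": -0.0027,"jaw": 0},{"tx": -0.004,"jaw": 0},{"tx": -0.004,"jaw": 0}]' | python3 steer.py|grep -E 'pos|wrist'; echo '[{"tx": -0.0007,"jaw": 0},{"tx": -0.0013,"jaw": 0},{"tx": -0.002,"jaw": 0},{"tx": -0.002,"jaw": 0}]' | python3 steer.py |grep -E 'pos|wrist'
```

```text
tool_pos: [0.5288, 0.0557, 0.1345]
wrist_force: [-0.6, 2.9, -0.1]
tool_pos: [0.5291, 0.0541, 0.1345]
wrist_force: [-0.4, 2.1, -1.5]
```

In the tool's units: -0.0015 m is -0.002, -0.001 m is -0.0013.

```bash
echo '[{"tx": -0.0007,"jaw": 0},{"tx": -0.0013,"jaw": 0},{"tx": -0.002,"jaw": 0},{"tx": -0.002,"jaw": 0}]' | python3 steer.py |grep -E 'pos|wrist'; echo '[{"tx": -0.0007,"jaw": 0},{"tx": -0.0013,"jaw": 0},{"tx": -0.002,"jaw": 0},{"tx": -0.002,"jaw": 0}]' | python3 steer.py |grep -E 'pos|wrist'
```

```text
tool_pos: [0.5293, 0.0526, 0.1345]
wrist_force: [-1.1, 2.3, -1.1]
tool_pos: [0.5295, 0.0511, 0.1345]
wrist_force: [-0.7, 2.7, -1.3]
```

In the tool's units: -0.0015 m is -0.002, -0.001 m is -0.0013.

```bash
echo '[{"tx": -0.0007,"jaw": 0},{"tx": -0.0013,"jaw": 0},{"tx": -0.002,"jaw": 0},{"tx": -0.002,"jaw": 0}]' | python3 steer.py |grep -E 'pos|wrist'; echo '[{"tx": -0.0007,"jaw": 0},{"tx": -0.0013,"jaw": 0},{"tx": -0.002,"jaw": 0},{"tx": -0.002,"jaw": 0}]' | python3 steer.py |grep -E 'pos|wrist'
```

```text
tool_pos: [0.5298, 0.0496, 0.1346]
wrist_force: [-1.0, 1.9, -0.8]
tool_pos: [0.5299, 0.0491, 0.1346]
wrist_force: [-1.9, 6.6, -1.0]
```

In the tool's units: -0.001 m is -0.0013, -0.0005 m is -0.0007.

```bash
echo '[{"tx": -0.0007,"jaw": 0},{"tx": -0.0013,"jaw": 0},{"tx": -0.0013,"jaw": 0}]' | python3 steer.py |grep -E 'pos|wrist'
```

```text
tool_pos: [0.5299, 0.0489, 0.1346]
wrist_force: [-1.3, 10.2, -0.2]
```

At the end stop: the force is rising with no further motion. Backing off, lifting clear and looking.

In the tool's units: -0.26 m is -0.3467, -0.22 m is -0.2933.

```bash
echo '[{"tx": 0.0067,"jaw": 0},{"tx": 0.02,"jaw": 0},{"tx": 0.0267,"tz": -0.04,"jaw": 0},{"tx": 0.0267,"tz": -0.0933,"jaw": 0},{"tx": 0.0267,"tz": -0.1467,"jaw": 0},{"tx": -0.0267,"tz": -0.2,"jaw": 0},{"tx": -0.08,"tz": -0.2267,"jaw": 0},{"tx": -0.1333,"tz": -0.2267,"jaw": 0},{"tx": -0.1867,"tz": -0.2267,"jaw": 0},{"tx": -0.24,"tz": -0.2267,"jaw": 0},{"tx": -0.2933,"tz": -0.2267,"jaw": 0},{"tx": -0.3467,"tz": -0.2267,"jaw": 0}]' | python3 steer.py
python3 - <<'E'
from h import *
im=manip.read_camera("top"); cv2.imwrite("pics/t5.png",cv2.resize(cv2.convertScaleAbs(im[130:300,160:470,::-1],alpha=1.6),None,fx=2.5,fy=2.5))
E
```

```text
t: 13.68
tool_pos: [0.5644, -0.2054, 0.3054]
ee_rot: [179.9, 0.1, 97.7]
wrist_force: [2.3, 0.4, -0.2]
grip_width: 0.0001
gripper_force: 0.0
```

View pics/t5.png

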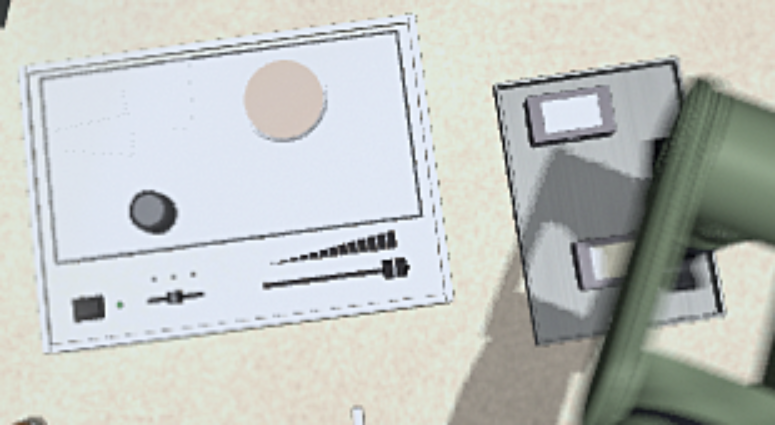

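The dimmer grip (396,267) is at the wide end of the wedge. The tone slide, dish, loupe and box 2 are where they were, and box 1 is in the front half of the tray.

```bash
echo '[{"jaw": 0},{"jaw": 0}]' | python3 steer.py | head -1; python3 -c "
from rig import manip
print(manip.sign_off())"
```

```text
t: 13.9
the job is handed in; nothing more can be done
None
```

The slide box is lying lid up and flat in the front half of the tray, the dimmer is at its bright end stop, nothing else appeared to have moved in the last views, and I handed the job in at about 14 s.

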